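Lay the picture-hanging kit out on its marked pads

ROBOT

A 7-joint arm with a two-finger parallel gripper is mounted at the origin on the work surface. World frame = base frame: x ahead of the robot, y to its left, z up, the work surface at z = 0. Lengths are in m, angles in rad, forces in N, time in s.
With the tool pointing down it reaches from about 0.4 to 0.85 m from the base axis. Payload 10.4 kg.
Tool frame: the origin (TCP) lies at the centre of the arm's flange, where the gripper is bolted on; the fingertips stand 182 mm ahead of it and the grasp point (between the pads) lies 164 mm ahead of it; z points along the fingers, y is the line along which they close (so a half turn about z gives the same grasp; the last joint's range is limited). The gripper opens to 87 mm and grips with 3 to 60 N. Pads are 19 mm wide; open, the fingers measure 117 mm over their backs; the gripper's body (75 mm by 190 mm) begins 51 mm behind the grasp point.
Start: joints at [-1.258, 0.332, -0.065, 1.46, 0.022, 1.35, -0.088], TCP at [0.206, 0.59, 0.405] pointing down, gripper open.
Joint ranges: [-2.6, 2.6], [-0.5, 2.12], [-1.47, 1.34], [0.16, 2.42], [-1.27, 4.41], [0.06, 2.06], [-2.6, 2.6]. Speed limits (rad/s): [2.22, 2.22, 2.79, 2.79, 3.14, 3.14, 3.14].

INTERFACE

Orientations are given as a rotation vector (axis times angle).
In Python, from cell import monitor, camera, finish_job gives the robot as it stands. The module is installed in compiled form; this text tells all that it offers.
- The arm moves only by the tool jog_arm, never from a script. Its argument "series" is a list that holds one entry, the list of rows, each a list of 5 numbers: the gripper command: -1 is fully open, 1 is shut, values between are in proportion, then the shift along the tool's x, y, z normalised to -1 to 1, where 1 is 0.1 m, then the turn about the tool's z normalised to -1 to 1, where 1 is 60 degrees. In form: [[[claw, tx, ty, tz, roll], ...]]. A call has 1 to 8 rows; each row is the pose to reach, as a shift and turn from the pose commanded when the call began, along the tool's axes at that moment; what a row does not reach only later rows make up. A row lasts 1/8 s, in which the tool goes at most 62.5 mm and 10.7 degrees, less where a joint would pass 70% of its speed; a pose out of reach is approached as far as the arm can. A call with a number of a shift or a turn outside -1 to 1 is refused whole. A call with a gripper value outside its range is refused whole. The fingers move at their own pace and stop on an object; "grip_force" is the grip in N (left out, the last holds). Time passes only in rows, so rows that repeat a pose let the fingers close. It gives the time, the measured TCP pose, the force, the opening and the grip force at its end, in the units of the state.
- monitor.observe(): the state, without advancing time (a new reading comes with each control period).
- camera(name): name is "scene" or "top" or "wrist"; returns a dict with "color" (420x560x3 uint8, blue, green, red), "K" (3x3 intrinsics, pixels), "pose" (4x4, takes a point from camera to world coordinates); the wrist camera has in their place "hand_eye" (4x4, takes a point from camera to tool coordinates, whose origin is the TCP and whose axes are the flange's). Camera axes: x right, y down, z forward; pixel columns grow to the right and rows downward; lengths in m; the calibration is good to about 2 mm. A picture is of the moment at which its call begins: read the wrist's pose just before it. There is no depth.
- finish_job(): hands the job in; it is judged then, once.
The state is a dict: "time_s": time; "joints": joint angles; "joint_velocities": joint speeds; "tau": joint torques, N m; "tool_pos": TCP position; "eef_rot": TCP orientation; "wrist_force": force on the tool from outside, world axes, zero at the start; "ft_torque": the same for the moment, N m; "opening": opening from 0.0 (shut) to 1.0 (fully open); "finger_force": force on a finger pad.
Only numpy, scipy, OpenCV 4.12 (cv2) and the standard library are available. Lean on these libraries where they do the work, as an engineer would, in place of code of your own. Each camera call takes 0.05 s, during which the arm holds its last target. There are 200 camera calls.

TASK

Lay out the picture-hanging kit: put the white drill bit case, the steel pencil sharpener, the large two-nail picture hook and the small one-nail picture hook each flat on the orange pad that bears its own outline, right way up, centred on the outline and lined up with it (either way round). Do them in any order, let go of everything, and leave the jar and the hammer where they are.

Things in the scene. Friction and masses are not known exactly. Their poses are not given: they have to be found in the camera images.
- drill_case: White flat plastic drill bit case with a grey-edged clear sliding door on top (the door does not move), 84 x 46 x 20 mm high, about 90 g. Origin: centre of the underside; x along its length, y across its width, z up. Lies flat on the table; grip it across its 44 mm width.
- sharpener: Steel pencil sharpener, a solid block 32 x 20 x 15 mm high with a dark blade and brass screw on top, about 25 g. Origin: centre of the underside; x along its length, y across its width, z up. Lies flat on the table, blade up; grip it across its 20 mm width.
- large_hook: Large zinc-plated picture hook lying on its back, a bent strip 76 x 24 x 14 mm high with two brass nail heads near its -x end, about 35 g. Origin: centre of the underside; x along its length, y across its width, z up. Grip it across its 24 mm width at the origin; its edges are straight and parallel.
- small_hook: Small zinc-plated picture hook lying on its back, a bent strip 42 x 16 x 13 mm high with one brass nail head near its -x end, about 18 g. Origin: centre of the underside; x along its length, y across its width, z up. Grip it across its 16 mm width at the origin; its edges are straight and parallel.
- case_pad: Fixed flat orange pad, 100 (x) x 70 (y) x 4 mm thick; origin at the centre of its underside, z up. The outline printed at its centre, its long side along the pad's x, is that of the drill bit case: a white rectangle 84 x 44 mm with a black border 4 mm wide and a black bar near its +x end.
- sharpener_pad: Fixed flat orange pad, 100 (x) x 70 (y) x 4 mm thick; origin at the centre of its underside, z up. The outline printed at its centre, its long side along the pad's x, is that of the sharpener: a black rectangle 36 x 24 mm with one white bar along it.
- large_hook_pad: Fixed flat orange pad, 100 (x) x 70 (y) x 4 mm thick; origin at the centre of its underside, z up. The outline printed at its centre, its long side along the pad's x, is that of the large hook: a black strip 80 x 28 mm with two white dots side by side near its -x end.
- small_hook_pad: Fixed flat orange pad, 100 (x) x 70 (y) x 4 mm thick; origin at the centre of its underside, z up. The outline printed at its centre, its long side along the pad's x, is that of the small hook: a black strip 46 x 20 mm with one white dot near its -x end.
- plug_jar: Bystander, loose: small jar of wall plugs with a blue cap and paper label, 48 mm across, 50 mm tall, standing among the things; origin at the centre of its foot. Leave it where it is.
- hammer: Bystander, loose: hammer with a red rubber grip and steel head, 280 mm long, lying along the far side beyond the kit, 26 mm high; origin under it at mid-length, x from grip to head (to the left, +y, within 0.12 rad). Leave it where it is. All else on the table is fixed and stands outside the kit's area, along the left, right and far edges, at most 65 mm tall.

How it is judged:
At the end, for the whole second after the job is handed in: Each of the four things lies released and at rest on the face of its own pad (underside 1.5 to 7.5 mm above the pad's), upright within 0.12 rad, its centre within 12 mm of the pad's centre, its length within 0.26 rad of the pad's length, either way round (horizontal distance between drill_case and case_pad below 0.012 m and angle between the x axis of drill_case and the x axis of case_pad, either way round below 0.26 rad and z of drill_case in the frame of case_pad between 0.0015 and 0.0075 m and angle between each of drill_case, sharpener, large_hook, small_hook's own z axis and vertical below 0.12 rad and linear speed of each of drill_case, sharpener, large_hook, small_hook below 0.02 m/s and angular speed of each of drill_case, sharpener, large_hook, small_hook below 0.2 rad/s and horizontal distance between sharpener and sharpener_pad below 0.012 m and angle between the x axis of sharpener and the x axis of sharpener_pad, either way round below 0.26 rad and z of sharpener in the frame of sharpener_pad between 0.0015 and 0.0075 m and horizontal distance between large_hook and large_hook_pad below 0.012 m and angle between the x axis of large_hook and the x axis of large_hook_pad, either way round below 0.26 rad and z of large_hook in the frame of large_hook_pad between 0.0015 and 0.0075 m and horizontal distance between small_hook and small_hook_pad below 0.012 m and angle between the x axis of small_hook and the x axis of small_hook_pad, either way round below 0.26 rad and z of small_hook in the frame of small_hook_pad between 0.0015 and 0.0075 m); the robot touches nothing.
It fails at once if the jar is shifted more than 20 mm or tipped (distance of plug_jar from where it was at the start of the episode above 0.02 m or angle between plug_jar's own z axis and vertical above 0.35 rad).
It fails at once if the hammer is shifted more than 20 mm (distance of hammer from where it was at the start of the episode above 0.02 m).
It also fails if it takes over 115 s, if anything falls off the work surface, if the arm or the gripper's body presses on something with over 40 N, if the wrist force passes 120 N, or if a joint passes its speed limit or range.

## Working session

There is one attempt and no reset: what is moved stays moved. The work goes in short steps, Python scripts to look and compute and a tool call to move; the robot and the scene stay as the last step left them, time stands still between calls to the robot, and variables do not carry over. Pictures are saved under pics/ and viewed, at most 14 in all, crops included, and the job is handed in when it is done.

Besides the shell and the picture viewer there is one more tool, called by a JSON object that holds its "method" and its "body", one argument or row to a line. jog_arm: Moves the arm, as the interface text tells. Scaled input: -1 to 1 covers 0.1 m each way for a shift and 60 degrees each way for a turn. Its arguments: {"type":"object","properties":{"series":{"type":"array"},"grip_force":{"type":"number"}},"required":["series"]}

```bash
mkdir -p pics; python3 - <<'E'
from cell import monitor,camera
import cv2,numpy as np
s=monitor.observe();print({k:np.round(v,3).tolist() for k,v in s.items()})
for n in("top","scene"):
    c=camera(n);cv2.imwrite(f"pics/{n}0.png",c["color"]);print(n,np.round(c["K"],1).tolist(),np.round(c["pose"],4).tolist())
c=camera("wrist");print(np.round(c["hand_eye"],4).tolist(),np.round(c["K"],1).tolist())
c=camera("top")["color"];cv2.imwrite("pics/top0b.png",cv2.resize(c,(800,600),interpolation=cv2.INTER_CUBIC))
E
```

```text
{'time_s': 0.0, 'joints': [-1.258, 0.333, -0.065, 1.461, 0.022, 1.35, -0.089], 'joint_velocities': [0.0, -0.0, -0.001, 0.0, 0.001, -0.001, 0.001], 'tau': [-0.0, -62.323, 0.025, -38.991, -0.061, 0.039, 0.0], 'tool_pos': [0.206, 0.59, 0.404], 'eef_rot': [-0.525, -3.097, 0.002], 'wrist_force': [-1.137, 1.068, -0.232], 'ft_torque': [0.068, -0.06, 0.005], 'finger_force': 0.0, 'opening': 0.999}
top [[420.8, 0.0, 278.4], [0.0, 420.8, 204.1], [0.0, 0.0, 1.0]] [[-0.0188, -0.988, 0.1532, 0.3964], [-0.9998, 0.0183, -0.0048, -0.0023], [0.0019, -0.1533, -0.9882, 1.1875], [0.0, 0.0, 0.0, 1.0]]
scene [[482.5, 0.0, 277.7], [0.0, 482.5, 213.0], [0.0, 0.0, 1.0]] [[0.8059, 0.4888, -0.3339, 0.9932], [0.5919, -0.6566, 0.4675, -0.5273], [0.0093, -0.5744, -0.8185, 0.9859], [0.0, 0.0, 0.0, 1.0]]
[[-0.0, -0.9555, -0.295, 0.0818], [1.0, -0.0004, 0.0013, 0.0001], [-0.0014, -0.295, 0.9555, 0.0198], [0.0, 0.0, 0.0, 1.0]] [[295.0, 0.0, 283.8], [0.0, 295.0, 207.7], [0.0, 0.0, 1.0]]
```

View pics/top0b.png

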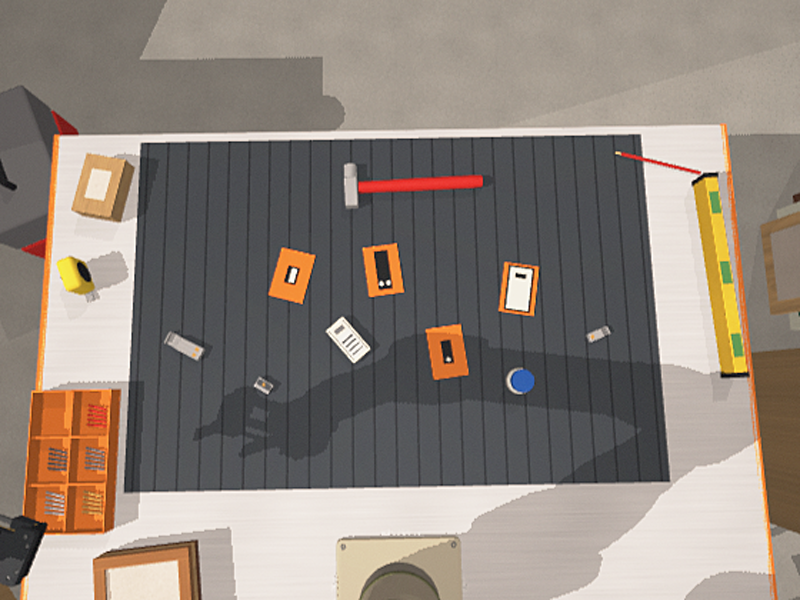

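The top view (800x600) shows four pads: sharpener (292,275), large hook (383,270), case (519,288) and small hook (447,351). The objects are the large hook (184,346), sharpener (264,385), case (348,340) and small hook (598,334). The jar is at (520,381) and the hammer at (415,185). Next I'll measure them with code.

```bash
cat > h.py <<'E'
import cv2,numpy as np
from cell import monitor,camera
from scipy.spatial.transform import Rotation as R
def ray(K,T,uv,z):
    d=T[:3,:3]@np.linalg.inv(K)@[uv[0],uv[1],1]; return T[:3,3]+d*(z-T[2,3])/d[2]
def wrist():
    s=monitor.observe();T=np.eye(4);T[:3,:3]=R.from_rotvec(s["eef_rot"]).as_matrix();T[:3,3]=s["tool_pos"]
    c=camera("wrist");return c["color"],c["K"],T@c["hand_eye"],T
def seg(K,T,mask,z,amin=25):
    """world centre, long-axis angle, size of each blob at plane z"""
    out=[]
    for c in cv2.findContours(mask,cv2.RETR_EXTERNAL,cv2.CHAIN_APPROX_NONE)[0]:
        if cv2.contourArea(c)<amin: continue
        w=np.array([ray(K,T,p[0],z)[:2] for p in c],np.float32)
        (x,y),(a,b),t=cv2.minAreaRect(w*1000)
        if a<b:a,b,t=b,a,t+90
        out.append((np.round([x/1000,y/1000],4).tolist(),round((t+90)%180-90,1),np.round([a,b],0).tolist(),c.reshape(-1,2).mean(0).round(0).tolist()))
    return out
def orange(im):return cv2.inRange(cv2.cvtColor(im,cv2.COLOR_BGR2HSV),(5,150,90),(20,255,255))
def fill(m):
    o=np.zeros_like(m);cv2.drawContours(o,cv2.findContours(m,cv2.RETR_EXTERNAL,cv2.CHAIN_APPROX_NONE)[0],-1,255,-1);return o
E
python3 - <<'E'
from h import *
c=camera("top");im,K,T=c["color"],c["K"],c["pose"]
print("pads");[print(r) for r in seg(K,T,fill(orange(im)),.004) if r[2][0]<150 and r[2][0]>60]
g=im.max(2)
for n,(u,v),z in(("large",(184,346),.007),("sharp",(264,385),.015),("case",(348,340),.02),("small",(598,334),.007),("jar",(520,381),.05)):
    u,v=int(u*.7),int(v*.7);m=np.zeros_like(g);s=np.s_[v-22:v+23,u-22:u+23];m[s]=(g[s]>(105))*255
    if n=="jar":m[s]=((im[s][...,0].astype(int)-im[s][...,2])>60)*255
    m=cv2.morphologyEx(m,cv2.MORPH_CLOSE,np.ones((3,3)))
    m&=~cv2.dilate(fill(orange(im)),np.ones((3,3)))
    print(n,seg(K,T,m,z))
a=cv2.resize(im[215:295,105:275],None,fx=4,fy=4,interpolation=cv2.INTER_CUBIC)
b=cv2.resize(im[165:285,290:440],None,fx=4,fy=4,interpolation=cv2.INTER_CUBIC)
b=b[:,:];o=np.zeros((320+480//2*0+280,680,3),np.uint8);o[:320]=a;o[320:]=cv2.resize(im[210:280,290:460],None,fx=4,fy=4);cv2.imwrite("pics/c1.png",o)
E
```

```text
pads
([0.4599, -0.1014], 7.5, [101.0, 70.0], [313.0, 246.0])
([0.5825, -0.2488], -9.6, [102.0, 71.0], [363.0, 202.0])
([0.6181, 0.2037], -15.1, [101.0, 71.0], [204.0, 192.0])
([0.6258, 0.0218], 6.9, [102.0, 70.0], [268.0, 189.0])
large [([0.4809, 0.4145], 61.7, [78.0, 27.0], [128.0, 242.0])]
sharp [([0.401, 0.2552], 58.8, [33.0, 22.0], [184.0, 269.0])]
case [([0.4858, 0.0915], 40.4, [86.0, 46.0], [243.0, 238.0])]
small [([0.4883, -0.3996], -65.1, [46.0, 18.0], [419.0, 234.0])]
jar [([0.3998, -0.2377], 87.3, [40.0, 40.0], [366.0, 266.0])]
```

View pics/c1.png

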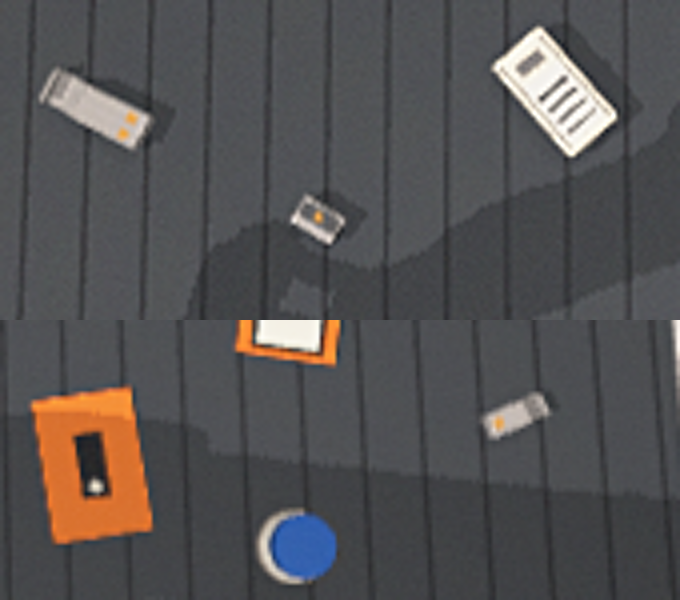

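Sizes match the known dimensions, so the poses are good to a few mm. I'll write a planner that splits legs into jog-sized calls.

```bash
cat > plan.py <<'E'
import sys
from h import *
# usage: plan.py x,y,z,yawdeg ...   prints calls: tx ty tz roll (normalised), rows needed
s=monitor.observe();M=R.from_rotvec(s["eef_rot"]).as_matrix();p=np.array(s["tool_pos"])
yaw=lambda M:np.degrees(np.arctan2(M[1,0],M[0,0]))
print("t",round(s["time_s"],1),"at",np.round(p,4),"yaw",round(yaw(M),1),"F",np.round(s["wrist_force"],1),"open",round(s["opening"],3),"q7",round(s["joints"][6],2),round(s["joints"][0],2))
for a in sys.argv[1:]:
    *t,y=map(float,a.split(","));print("->",a)
    for _ in range(9):
        d=M.T@(np.array(t)-p)/.1; r=-((y-yaw(M)+180)%360-180)/60
        k=max(1,abs(d).max()); d=np.round(d/k,2); r=round(np.clip(r,-1,1),2)
        if not d.any() and abs(r)<.015: break
        print("  ",d.tolist(),r,"rows",max(int(np.ceil(np.linalg.norm(d)*1.6))+1,int(np.ceil(abs(r)*60/10.7))+1))
        p=p+M@d*.1; M=M@R.from_euler("z",r*60,degrees=True).as_matrix()
E
python3 plan.py .481,.4145,.30,61.7
```

```text
t 0.2 at [0.2059 0.59   0.4044] yaw 160.8 F [-0.7 -0.3 -0.1] open 0.998 q7 -0.09 -1.26
-> .481,.4145,.30,61.7
   [-1.0, -0.24, 0.33] 1.0 rows 7
   [-0.94, 1.0, 0.44] 0.65 rows 5
   [-0.06, 0.86, 0.27] 0.0 rows 3
```

{"method": "jog_arm", "body": {
  "series": [
    [[-1,-1,-0.24,0.33,1],[-1,-1,-0.24,0.33,1],[-1,-1,-0.24,0.33,1],[-1,-1,-0.24,0.33,1],[-1,-1,-0.24,0.33,1],[-1,-1,-0.24,0.33,1],[-1,-1,-0.24,0.33,1]]
  ],
  "grip_force": 20
}}

```text
time_s: 1.12
tool_pos: [0.2923, 0.5345, 0.3717]
eef_rot: [2.002, 2.421, -0.0]
wrist_force: [-0.2, 0.6, 0.1]
opening: 1.002
finger_force: 0.0
```

{"method": "jog_arm", "body": {
  "series": [
    [[-1,-0.94,1,0.44,0.65],[-1,-0.94,1,0.44,0.65],[-1,-0.94,1,0.44,0.65],[-1,-0.94,1,0.44,0.65],[-1,-0.94,1,0.44,0.65]]
  ]
}}

```text
time_s: 1.75
tool_pos: [0.4083, 0.4608, 0.3276]
eef_rot: [2.694, 1.616, -0.0]
wrist_force: [0.4, 1.1, -0.7]
opening: 1.0
finger_force: 0.0
```

{"method": "jog_arm", "body": {
  "series": [
    [[-1,-0.06,0.86,0.27,0],[-1,-0.06,0.86,0.27,0],[-1,-0.06,0.86,0.27,0],[-1,-0.06,0.86,0.27,0]]
  ]
}}

```text
time_s: 2.25
tool_pos: [0.4803, 0.4159, 0.301]
eef_rot: [-2.692, -1.617, -0.0]
wrist_force: [-0.5, 1.1, 0.8]
opening: 1.0
finger_force: 0.0
```

```bash
cat > look.py <<'E'
import sys
from h import *
im,K,C,T=wrist();z=float(sys.argv[1]);th=int(sys.argv[2]);g=im.max(2)
m=cv2.morphologyEx((g>th).astype(np.uint8)*255,cv2.MORPH_CLOSE,np.ones((5,5)))
for r in seg(K,C,m,z,200):print(r)
print("orange");[print(r) for r in seg(K,C,fill(orange(im)),.004,200)]
p=np.linalg.inv(C)@[*T[:3,3][:2],z,1];q=K@p[:3];print("tool axis px",(q/q[2])[:2].round())
if len(sys.argv)>3:cv2.imwrite(sys.argv[3],im)
E
python3 look.py .007 110 pics/w1.png; python3 plan.py .481,.4145,.186,61.7
```

```text
([0.5269, 0.2074], -27.9, [336.0, 26.0], [407.0, 344.0])
([0.4478, 0.3267], -31.3, [349.0, 62.0], [308.0, 298.0])
([0.2799, 0.406], 47.2, [66.0, 25.0], [123.0, 296.0])
([0.4797, 0.4115], 62.1, [81.0, 26.0], [286.0, 207.0])
([0.4128, 0.5911], 3.4, [464.0, 172.0], [150.0, 85.0])
orange
([0.3352, 0.5738], 46.2, [205.0, 109.0], [41.0, 110.0])
tool axis px [285. 205.]
t 2.3 at [0.48   0.4161 0.3011] yaw 62.0 F [ 0.1  0.7 -0.7] open 1.002 q7 -1.17 -1.02
-> .481,.4145,.186,61.7
   [-0.01, 0.02, 1.0] 0.0 rows 3
   [-0.0, -0.0, 0.15] 0.0 rows 2
```

View pics/w1.png

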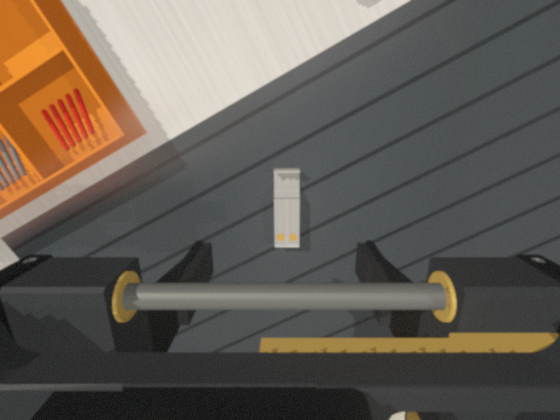

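The hook is at (287,207), aligned with the tool and under its axis. I'll descend and grip.

{"method": "jog_arm", "body": {
  "series": [
    [[-1,-0.01,0.03,1,0],[-1,-0.01,0.03,1,0],[-1,-0.01,0.03,1,0]]
  ]
}}

```text
time_s: 2.68
tool_pos: [0.4814, 0.4129, 0.1984]
eef_rot: [2.693, 1.616, -0.008]
wrist_force: [-0.2, -0.9, 0.9]
opening: 1.002
finger_force: 0.0
```

{"method": "jog_arm", "body": {
  "series": [
    [[-1,0,0,0.15,0],[-1,0,0,0.15,0],[1,0,0,0.15,0],[1,0,0,0.15,0],[1,0,0,0.15,0],[1,0,0,0.15,0],[1,0,0,0.15,0],[1,0,0,0.15,0]]
  ]
}}

```text
time_s: 3.68
tool_pos: [0.4833, 0.4125, 0.1857]
eef_rot: [-2.696, -1.612, -0.0]
wrist_force: [0.2, -0.2, -0.3]
opening: 0.403
finger_force: 0.0
```

{"method": "jog_arm", "body": {
  "series": [
    [[1,0,0,-0.9,0],[1,0,0,-0.9,0],[1,0,0,-0.9,0]]
  ]
}}

```text
time_s: 4.05
tool_pos: [0.484, 0.413, 0.2785]
eef_rot: [-2.695, -1.612, -0.007]
wrist_force: [0.6, -0.6, -0.2]
opening: 0.06
finger_force: 0.0
```

```bash
python3 plan.py .6258,.0218,.275,6.9 .6258,.0218,.1905,6.9
```

```text
t 4.0 at [0.484  0.413  0.2785] yaw 61.8 F [ 0.6 -0.6 -0.2] open 0.06 q7 -1.16 -1.02
-> .6258,.0218,.275,6.9
   [-0.9, 1.0, 0.01] 0.91 rows 7
   [0.23, 1.0, 0.01] 0.0 rows 3
   [0.23, 1.0, 0.0] 0.0 rows 3
   [0.17, 0.75, 0.01] 0.0 rows 3
-> .6258,.0218,.1905,6.9
   [-0.01, -0.0, 0.84] 0.0 rows 3
```

I lifted before the fingers had closed on it: they take about 1.2 s for the full stroke. I'll reopen, look again, and pre-shape the fingers from now on.

{"method": "jog_arm", "body": {
  "series": [
    [[-0.1,0,0,-0.2,0],[-0.1,0,0,-0.2,0],[-0.1,0,0,-0.2,0],[-0.1,0,0,-0.2,0],[-0.1,0,0,-0.2,0],[-0.1,0,0,-0.2,0]]
  ]
}}

```text
time_s: 4.8
tool_pos: [0.4833, 0.4125, 0.2955]
eef_rot: [2.696, 1.612, -0.0]
wrist_force: [-0.2, -0.1, -0.5]
opening: 0.541
finger_force: 0.0
```

```bash
python3 look.py .007 110 pics/w2.png|grep -v orange; python3 plan.py .483,.4125,.185,61.8
```

```text
([0.4931, 0.2541], -26.9, [398.0, 79.0], [379.0, 335.0])
([0.2229, 0.4384], -28.2, [43.0, 21.0], [56.0, 297.0])
([0.3491, 0.3715], 52.4, [61.0, 15.0], [190.0, 296.0])
([0.4515, 0.3263], -34.2, [194.0, 61.0], [306.0, 297.0])
([0.4795, 0.4114], 62.4, [81.0, 26.0], [282.0, 207.0])
([0.4332, 0.5922], -0.3, [417.0, 149.0], [154.0, 72.0])
([0.3405, 0.5718], 45.9, [195.0, 100.0], [43.0, 105.0])
tool axis px [284. 206.]
t 4.8 at [0.4833 0.4125 0.2956] yaw 61.8 F [ 0.4  0.5 -0.2] open 0.547 q7 -1.17 -1.02
-> .483,.4125,.185,61.8
   [-0.0, -0.0, 1.0] -0.0 rows 3
   [-0.0, -0.0, 0.11] -0.0 rows 2
```

View pics/w2.png

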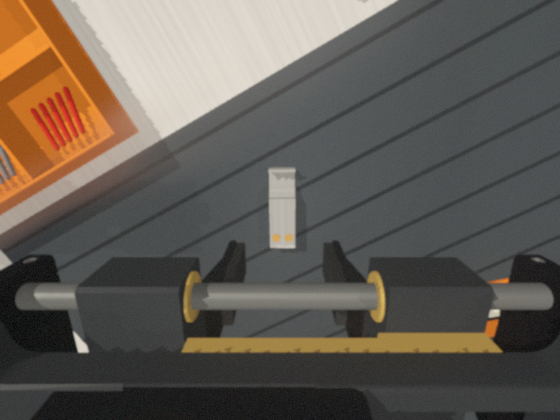

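The hook hasn't moved (283,207). I'll grip it again.

{"method": "jog_arm", "body": {
  "series": [
    [[-0.1,-0.01,0.02,1,0],[-0.1,-0.01,0.02,1,0],[-0.1,-0.01,0.02,1,0]]
  ]
}}

```text
time_s: 5.22
tool_pos: [0.4837, 0.4099, 0.193]
eef_rot: [2.695, 1.611, -0.009]
wrist_force: [0.0, -0.3, 0.2]
opening: 0.55
finger_force: 0.0
```

{"method": "jog_arm", "body": {
  "series": [
    [[-0.1,0,0,0.1,0],[-0.1,0,0,0.1,0],[1,0,0,0.1,0],[1,0,0,0.1,0],[1,0,0,0.1,0],[1,0,0,0.1,0],[1,0,0,0.1,0],[1,0,0,0.1,0]]
  ]
}}

```text
time_s: 6.22
tool_pos: [0.4847, 0.4109, 0.1861]
eef_rot: [-2.696, -1.612, -0.001]
wrist_force: [-0.4, -0.2, 4.0]
opening: 0.269
finger_force: 20.0
```

{"method": "jog_arm", "body": {
  "series": [
    [[1,0,0,0,0],[1,0,0,0,0],[1,0,0,-0.9,0],[1,0,0,-0.9,0],[1,0,0,-0.9,0]]
  ]
}}

```text
time_s: 6.85
tool_pos: [0.4853, 0.4109, 0.278]
eef_rot: [-2.696, -1.612, -0.006]
wrist_force: [-0.5, -0.0, -1.0]
opening: 0.264
finger_force: 20.0
```

```bash
python3 plan.py .6258,.0218,.275,6.9 .6258,.0218,.1905,6.9
```

```text
t 6.8 at [0.4853 0.4109 0.278 ] yaw 61.7 F [-0.5 -0.  -1. ] open 0.264 q7 -1.16 -1.01
-> .6258,.0218,.275,6.9
   [-0.9, 1.0, 0.01] 0.91 rows 7
   [0.23, 1.0, 0.0] 0.0 rows 3
   [0.22, 1.0, 0.01] 0.0 rows 3
   [0.17, 0.72, 0.0] 0.0 rows 3
-> .6258,.0218,.1905,6.9
   [-0.01, 0.01, 0.85] 0.0 rows 3
```

{"method": "jog_arm", "body": {
  "series": [
    [[1,-0.9,1,0,0.91],[1,-0.9,1,0,0.91],[1,-0.9,1,0,0.91],[1,-0.9,1,0,0.91],[1,-0.9,1,0,0.91],[1,-0.9,1,0,0.91],[1,-0.9,1,0,0.91]]
  ]
}}

```text
time_s: 7.72
tool_pos: [0.5299, 0.2841, 0.2749]
eef_rot: [3.134, 0.202, -0.001]
wrist_force: [0.1, -0.1, 0.5]
opening: 0.266
finger_force: 20.0
```

{"method": "jog_arm", "body": {
  "series": [
    [[1,0.23,1,0,0],[1,0.23,1,0,0],[1,0.23,1,0,0]]
  ]
}}

```text
time_s: 8.1
tool_pos: [0.5665, 0.1836, 0.2758]
eef_rot: [3.134, 0.191, 0.001]
wrist_force: [-0.6, 0.4, 0.8]
opening: 0.264
finger_force: 20.0
```

{"method": "jog_arm", "body": {
  "series": [
    [[1,0.22,1,0,0],[1,0.22,1,0,0],[1,0.22,1,0,0]]
  ]
}}

```text
time_s: 8.48
tool_pos: [0.6003, 0.0882, 0.2757]
eef_rot: [3.134, 0.192, 0.0]
wrist_force: [0.3, 0.4, -0.4]
opening: 0.266
finger_force: 20.0
```

{"method": "jog_arm", "body": {
  "series": [
    [[1,0.17,0.72,0,0],[1,0.17,0.72,0,0],[1,0.17,0.72,0,0],[1,0.17,0.72,0,0]]
  ]
}}

```text
time_s: 8.98
tool_pos: [0.6253, 0.0244, 0.2754]
eef_rot: [-3.134, -0.201, 0.001]
wrist_force: [-0.8, 0.5, -1.1]
opening: 0.268
finger_force: 20.0
```

```bash
python3 look.py .09 110 pics/w3.png; python3 plan.py .6258,.0218,.1905,6.9
```

```text
([0.6051, -0.1193], -80.0, [67.0, 28.0], [493.0, 304.0])
([0.6549, -0.131], 22.7, [41.0, 16.0], [549.0, 238.0])
([0.6465, -0.0827], -0.1, [52.0, 23.0], [466.0, 241.0])
([0.6495, -0.1099], 0.2, [52.0, 23.0], [508.0, 241.0])
([0.6505, -0.0555], -0.0, [42.0, 23.0], [426.0, 233.0])
([0.7373, -0.1032], 4.0, [28.0, 10.0], [552.0, 91.0])
([0.6523, 0.0495], -82.7, [315.0, 210.0], [233.0, 160.0])
orange
([0.624, -0.2238], -8.8, [27.0, 13.0], [550.0, 245.0])
([0.6278, 0.0217], 7.0, [96.0, 70.0], [289.0, 197.0])
([0.6186, 0.203], -15.3, [101.0, 71.0], [81.0, 189.0])
tool axis px [285. 254.]
t 9.0 at [0.6253 0.0243 0.2755] yaw 7.3 F [ 0.4  0.5 -0.2] open 0.269 q7 -1.33 -0.58
-> .6258,.0218,.1905,6.9
   [0.0, 0.03, 0.85] 0.01 rows 3
```

View pics/w3.png

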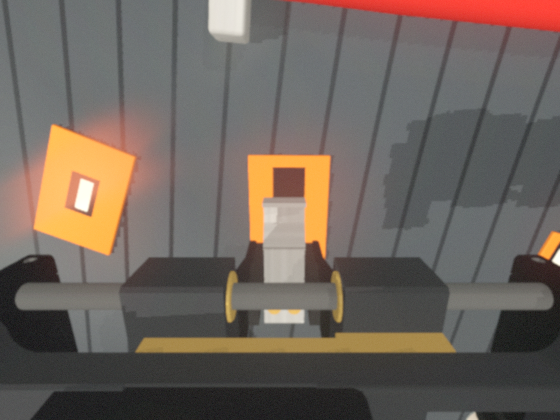

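Pad positions from the wrist camera agree with the top view. The held hook spans rows 198–323 above its pad, so I'll place it.

{"method": "jog_arm", "body": {
  "series": [
    [[1,0.02,0.03,0.85,0],[1,0.02,0.03,0.85,0],[1,0.02,0.03,0.85,0],[1,0.02,0.03,0.85,0],[0,0.02,0.03,0.85,0],[0,0.02,0.03,0.85,0],[-0.5,0.02,0.03,0.85,0],[-0.5,0.02,0.03,0.85,0]]
  ]
}}

```text
time_s: 10.02
tool_pos: [0.6279, 0.0192, 0.1908]
eef_rot: [-3.135, -0.196, -0.0]
wrist_force: [-0.4, 0.2, -0.1]
opening: 0.635
finger_force: 0.0
```

{"method": "jog_arm", "body": {
  "series": [
    [[-0.5,0,0,-0.85,0],[-0.5,0,0,-0.85,0],[-0.5,0,0,-0.85,0]]
  ]
}}

```text
time_s: 10.4
tool_pos: [0.6285, 0.0191, 0.2777]
eef_rot: [-3.135, -0.196, -0.005]
wrist_force: [-0.2, 0.4, -0.6]
opening: 0.75
finger_force: 0.0
```

```bash
python3 plan.py .4858,.0915,.275,40.4 .4858,.0915,.187,40.4
```

```text
t 10.4 at [0.6285 0.0191 0.2777] yaw 7.2 F [-0.2  0.4 -0.6] open 0.75 q7 -1.32 -0.57
-> .4858,.0915,.275,40.4
   [-1.0, -0.68, 0.02] -0.55 rows 5
   [-0.16, -0.36, 0.0] -0.0 rows 2
-> .4858,.0915,.187,40.4
   [0.0, 0.0, 0.88] -0.0 rows 3
```

{"method": "jog_arm", "body": {
  "series": [
    [[-0.9,-1,-0.68,0,-0.55],[-0.9,-1,-0.68,0,-0.55],[-0.9,-1,-0.68,0,-0.55],[-0.9,-1,-0.68,0,-0.55],[-0.9,-1,-0.68,0,-0.55]]
  ]
}}

```text
time_s: 11.02
tool_pos: [0.5205, 0.0738, 0.2753]
eef_rot: [2.953, 1.071, -0.001]
wrist_force: [0.8, 0.6, 0.2]
opening: 0.946
finger_force: 0.0
```

{"method": "jog_arm", "body": {
  "series": [
    [[-0.9,-0.16,-0.36,0,0],[-0.9,-0.16,-0.36,0,0],[-0.9,-0.16,-0.36,0,0]]
  ]
}}

```text
time_s: 11.4
tool_pos: [0.4854, 0.0911, 0.2757]
eef_rot: [2.952, 1.075, 0.001]
wrist_force: [1.0, -0.9, -0.5]
opening: 0.947
finger_force: 0.0
```

```bash
python3 look.py .02 150|head -8; python3 plan.py .4858,.0915,.187,40.4; python3 - <<'E'
from h import *
c=camera("top");cv2.imwrite("pics/t2.png",cv2.resize(c["color"][150:290,100:300],None,fx=4,fy=4,interpolation=cv2.INTER_CUBIC))
E
```

```text
([0.4639, -0.0763], -49.9, [292.0, 29.0], [400.0, 343.0])
([0.3348, 0.1496], 26.2, [55.0, 20.0], [130.0, 296.0])
([0.4421, 0.0354], -54.0, [280.0, 53.0], [318.0, 299.0])
([0.4876, 0.0927], 40.6, [87.0, 45.0], [285.0, 212.0])
([0.4056, 0.2525], 58.2, [31.0, 20.0], [66.0, 167.0])
([0.6204, 0.0299], 7.0, [95.0, 68.0], [456.0, 136.0])
([0.5867, 0.1816], -50.0, [94.0, 45.0], [270.0, 24.0])
orange
t 11.4 at [0.4855 0.0909 0.2758] yaw 40.0 F [ 0.3 -0.3  0.1] open 0.949 q7 -1.06 -0.75
-> .4858,.0915,.187,40.4
   [0.01, -0.0, 0.89] -0.01 rows 3
```

View pics/t2.png

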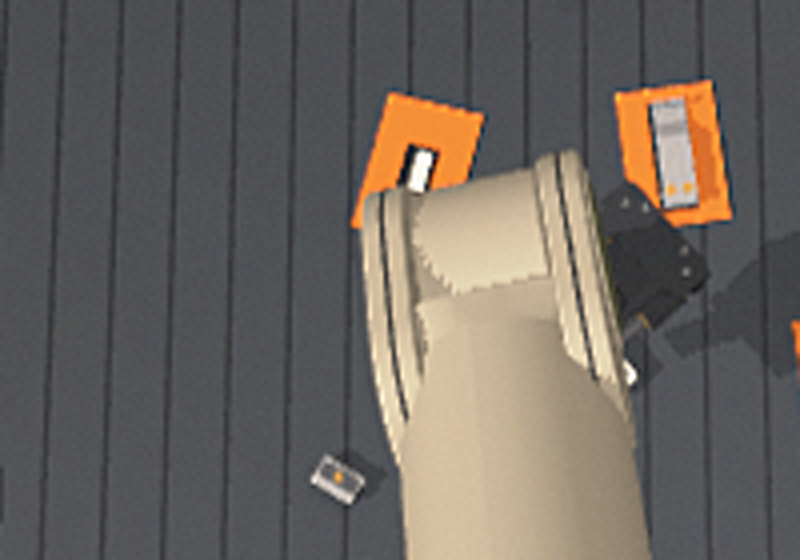

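The large hook sits centred on its pad (about (674,152) in the crop). Next is the case.

{"method": "jog_arm", "body": {
  "series": [
    [[-0.9,0.02,0,0.89,0],[-0.9,0.02,0,0.89,0],[-0.9,0.02,0,0.89,0],[-0.9,0.02,0,0.89,0],[1,0.02,0,0.89,0],[1,0.02,0,0.89,0],[1,0.02,0,0.89,0],[1,0.02,0,0.89,0]]
  ]
}}

```text
time_s: 12.5
tool_pos: [0.4863, 0.0928, 0.1869]
eef_rot: [-2.95, -1.079, -0.0]
wrist_force: [0.2, 0.2, 0.8]
opening: 0.581
finger_force: 0.0
```

{"method": "jog_arm", "body": {
  "series": [
    [[1,0,0,0,0],[1,0,0,0,0],[1,0,0,0,0],[1,0,0,-0.9,0],[1,0,0,-0.9,0],[1,0,0,-0.9,0]]
  ]
}}

```text
time_s: 13.25
tool_pos: [0.4869, 0.0929, 0.2785]
eef_rot: [-2.95, -1.078, -0.006]
wrist_force: [0.2, 0.2, -1.3]
opening: 0.502
finger_force: 20.0
```

```bash
python3 plan.py .5825,-.2488,.277,-9.6 .5825,-.2488,.1915,-9.6
```

```text
t 13.2 at [0.4869 0.0929 0.2785] yaw 40.2 F [ 0.2  0.2 -1.3] open 0.502 q7 -1.06 -0.77
-> .5825,-.2488,.277,-9.6
   [-0.46, 1.0, 0.0] 0.83 rows 6
   [0.47, 1.0, 0.01] -0.0 rows 3
   [0.48, 1.0, 0.0] -0.0 rows 3
   [0.1, 0.21, 0.0] -0.0 rows 2
-> .5825,-.2488,.1915,-9.6
   [-0.01, 0.0, 0.86] -0.0 rows 3
```

{"method": "jog_arm", "body": {
  "series": [
    [[1,-0.46,1,0,0.83],[1,-0.46,1,0,0.83],[1,-0.46,1,0,0.83],[1,-0.46,1,0,0.83],[1,-0.46,1,0,0.83],[1,-0.46,1,0,0.83]]
  ]
}}

```text
time_s: 14.0
tool_pos: [0.5152, -0.0133, 0.2755]
eef_rot: [3.13, -0.262, -0.003]
wrist_force: [-0.5, 0.2, -0.5]
opening: 0.505
finger_force: 20.0
```

{"method": "jog_arm", "body": {
  "series": [
    [[1,0.47,1,0,0],[1,0.47,1,0,0],[1,0.47,1,0,0]]
  ]
}}

```text
time_s: 14.38
tool_pos: [0.5448, -0.124, 0.2761]
eef_rot: [3.128, -0.268, -0.001]
wrist_force: [0.5, -0.3, 0.2]
opening: 0.506
finger_force: 20.0
```

{"method": "jog_arm", "body": {
  "series": [
    [[1,0.58,1,0,0],[1,0.58,1,0,0],[1,0.58,1,0,0],[1,0.58,1,0,0]]
  ]
}}

```text
time_s: 14.88
tool_pos: [0.5856, -0.2271, 0.2757]
eef_rot: [-3.13, 0.261, 0.002]
wrist_force: [0.2, 0.0, -0.2]
opening: 0.504
finger_force: 20.0
```

```bash
python3 look.py .09 110 pics/w4.png | sed -n '/orange/,$p'; python3 plan.py .5825,-.2488,.1915,-9.6
```

```text
orange
([0.5837, -0.2491], -9.5, [97.0, 70.0], [320.0, 184.0])
([0.6256, 0.0207], 7.0, [101.0, 72.0], [27.0, 217.0])
tool axis px [285. 253.]
t 14.9 at [ 0.5858 -0.2265  0.276 ] yaw -9.5 F [-0.3  1.5  0.7] open 0.504 q7 -1.16 -0.26
-> .5825,-.2488,.1915,-9.6
   [0.01, 0.23, 0.84] 0.0 rows 3
```

View pics/w4.png

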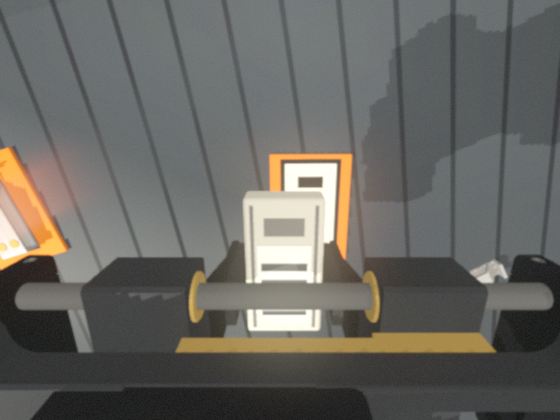

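The case is held square and its pad lies 2 cm to the right (310,205). I'll place it.

{"method": "jog_arm", "body": {
  "series": [
    [[1,0.01,0.23,0.4,0],[1,0.01,0.23,0.85,0],[1,0.01,0.23,0.85,0],[1,0.01,0.23,0.85,0],[1,0.01,0.23,0.85,0],[-0.7,0.01,0.23,0.85,0],[-0.7,0.01,0.23,0.85,0],[-0.7,0.01,0.23,0.85,0]]
  ]
}}

```text
time_s: 15.92
tool_pos: [0.5828, -0.251, 0.1919]
eef_rot: [-3.13, 0.264, -0.0]
wrist_force: [0.4, -0.6, -1.3]
opening: 0.753
finger_force: 0.0
```

{"method": "jog_arm", "body": {
  "series": [
    [[-0.7,0,0,0,0],[-0.7,0,0,-0.85,0],[-0.7,0,0,-0.85,0],[-0.7,0,0,-0.85,0]]
  ]
}}

```text
time_s: 16.42
tool_pos: [0.5832, -0.2514, 0.2786]
eef_rot: [3.13, -0.264, 0.005]
wrist_force: [0.3, 0.1, -0.6]
opening: 0.852
finger_force: 0.0
```

```bash
python3 plan.py .4883,-.3996,.275,-65.1; python3 plan.py .4883,-.3996,.275,114.9
```

```text
t 16.4 at [ 0.5832 -0.2514  0.2786] yaw -9.6 F [ 0.3  0.1 -0.6] open 0.852 q7 -1.12 -0.22
-> .4883,-.3996,.275,-65.1
   [-0.42, 1.0, 0.02] 0.92 rows 7
   [0.36, 0.57, 0.01] 0.0 rows 3
t 16.4 at [ 0.5832 -0.2514  0.2786] yaw -9.6 F [ 0.3  0.1 -0.6] open 0.852 q7 -1.12 -0.22
-> .4883,-.3996,.275,114.9
   [-0.42, 1.0, 0.02] -1.0 rows 7
   [-0.67, 0.08, 0.01] -1.0 rows 7
   [0.0, -0.0, 0.0] -0.08 rows 2
```

{"method": "jog_arm", "body": {
  "series": [
    [[0,-0.42,1,0,0.92],[0,-0.42,1,0,0.92],[0,-0.42,1,0,0.92],[0,-0.42,1,0,0.92],[0,-0.42,1,0,0.92],[0,-0.42,1,0,0.92],[0,-0.42,1,0,0.92]]
  ]
}}

```text
time_s: 17.3
tool_pos: [0.5245, -0.3423, 0.2759]
eef_rot: [2.655, -1.679, -0.002]
wrist_force: [-0.3, 0.8, 0.2]
opening: 0.498
finger_force: 0.0
```

{"method": "jog_arm", "body": {
  "series": [
    [[0,0.36,0.57,0,0],[0,0.36,0.57,0,0],[0,0.36,0.57,0,0],[0,0.36,0.57,0,0]]
  ]
}}

```text
time_s: 17.8
tool_pos: [0.4892, -0.3983, 0.2764]
eef_rot: [-2.653, 1.68, 0.0]
wrist_force: [0.8, -0.2, 0.5]
opening: 0.5
finger_force: 0.0
```

```bash
python3 look.py .007 110 pics/w5.png; python3 plan.py .4883,-.3996,.1855,-65.1
```

```text
([0.3806, -0.2928], 25.4, [332.0, 23.0], [334.0, 344.0])
([0.5289, -0.282], -72.6, [57.0, 14.0], [196.0, 296.0])
([0.3745, -0.355], -56.9, [58.0, 14.0], [372.0, 296.0])
([0.626, -0.2757], 63.4, [46.0, 15.0], [101.0, 264.0])
([0.4884, -0.3987], -67.7, [46.0, 18.0], [285.0, 211.0])
([0.4498, -0.5686], 2.5, [332.0, 116.0], [409.0, 57.0])
orange
([0.6271, -0.2729], 63.1, [46.0, 14.0], [100.0, 264.0])
tool axis px [284. 211.]
t 17.9 at [ 0.4893 -0.3983  0.2765] yaw -64.7 F [-0.9  0.3 -0.3] open 0.499 q7 -1.69 -0.08
-> .4883,-.3996,.1855,-65.1
   [0.01, 0.02, 0.91] 0.01 rows 3
```

View pics/w5.png

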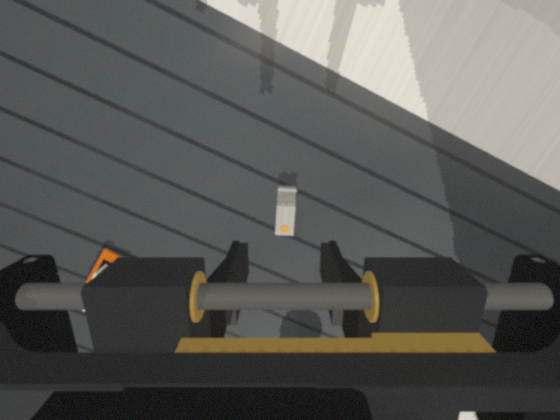

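The small hook is at (286,211), under the tool axis and about 3° off its line. I'll grip it.

{"method": "jog_arm", "body": {
  "series": [
    [[0,0,0.01,0.91,0.05],[0,0,0.01,0.91,0.05],[0,0,0.01,0.91,0.05],[0,0,0.01,0.91,0.05],[1,0,0.01,0.91,0.05],[1,0,0.01,0.91,0.05],[1,0,0.01,0.91,0.05],[1,0,0.01,0.91,0.05]]
  ]
}}

```text
time_s: 18.85
tool_pos: [0.4875, -0.3997, 0.1857]
eef_rot: [-2.607, 1.753, 0.0]
wrist_force: [-0.0, -0.1, 0.4]
opening: 0.174
finger_force: 20.0
```

{"method": "jog_arm", "body": {
  "series": [
    [[1,0,0,0,0],[1,0,0,0,0],[1,0,0,0,0],[1,0,0,-0.9,0],[1,0,0,-0.9,0],[1,0,0,-0.9,0]]
  ]
}}

```text
time_s: 19.6
tool_pos: [0.4878, -0.4004, 0.2779]
eef_rot: [-2.607, 1.753, -0.006]
wrist_force: [-1.1, -0.7, -0.2]
opening: 0.175
finger_force: 20.0
```

```bash
python3 plan.py .4599,-.1014,.277,7.5 .4599,-.1014,.190,7.5
```

```text
t 19.6 at [ 0.4878 -0.4004  0.2779] yaw -67.8 F [-1.1 -0.7 -0.2] open 0.175 q7 -1.73 -0.09
-> .4599,-.1014,.277,7.5
   [-1.0, -0.3, 0.0] -1.0 rows 7
   [-0.23, -1.0, 0.0] -0.26 rows 3
   [0.04, -0.93, 0.0] 0.0 rows 3
-> .4599,-.1014,.190,7.5
   [-0.0, -0.0, 0.87] 0.0 rows 3
```

{"method": "jog_arm", "body": {
  "series": [
    [[1,-1,-0.3,0,-1],[1,-1,-0.3,0,-1],[1,-1,-0.3,0,-1],[1,-1,-0.3,0,-1],[1,-1,-0.3,0,-1],[1,-1,-0.3,0,-1],[1,-1,-0.3,0,-1]]
  ]
}}

```text
time_s: 20.48
tool_pos: [0.4773, -0.2956, 0.2748]
eef_rot: [-3.133, 0.216, 0.002]
wrist_force: [0.4, 0.3, -0.7]
opening: 0.17
finger_force: 20.0
```

{"method": "jog_arm", "body": {
  "series": [
    [[1,-0.23,-1,0,-0.26],[1,-0.23,-1,0,-0.26],[1,-0.23,-1,0,-0.26],[1,-0.23,-1,0,-0.26]]
  ]
}}

```text
time_s: 20.98
tool_pos: [0.4683, -0.1939, 0.2755]
eef_rot: [3.135, 0.209, -0.0]
wrist_force: [0.3, -0.1, 0.2]
opening: 0.174
finger_force: 20.0
```

{"method": "jog_arm", "body": {
  "series": [
    [[1,0.04,-0.93,0,0],[1,0.04,-0.93,0,0],[1,0.04,-0.93,0,0],[1,0.04,-0.93,0,0]]
  ]
}}

```text
time_s: 21.48
tool_pos: [0.4599, -0.1024, 0.2757]
eef_rot: [3.134, 0.208, 0.0]
wrist_force: [0.1, -0.5, 0.4]
opening: 0.172
finger_force: 20.0
```

```bash
python3 look.py .09 110 pics/w6.png | sed -n '/orange/,$p'; python3 plan.py .4599,-.1014,.190,7.5
```

```text
orange
([0.4604, -0.1017], 7.2, [101.0, 71.0], [284.0, 206.0])
([0.5826, -0.2478], -9.0, [100.0, 71.0], [461.0, 93.0])
([0.5918, 0.0169], -82.4, [71.0, 33.0], [150.0, 27.0])
tool axis px [284. 254.]
t 21.5 at [ 0.4598 -0.1026  0.2757] yaw 7.6 F [-0.7 -0.4 -0.3] open 0.173 q7 -1.22 -0.58
-> .4599,-.1014,.190,7.5
   [0.0, -0.01, 0.86] 0.0 rows 3
```

View pics/w6.png

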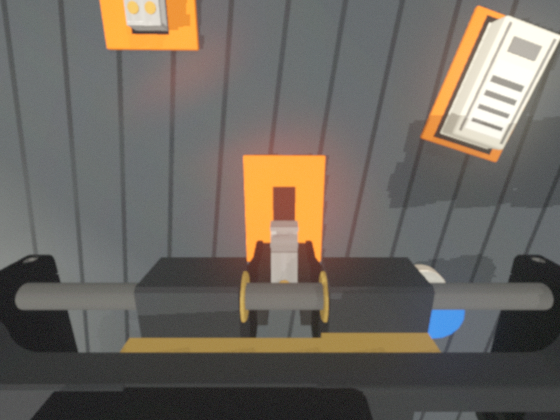

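The small hook is lined up over its pad (284,205), and the case is on its own pad. I'll place the small hook, then go to the sharpener.

{"method": "jog_arm", "body": {
  "series": [
    [[1,0,-0.01,0.86,0],[1,0,-0.01,0.86,0],[1,0,-0.01,0.86,0],[1,0,-0.01,0.86,0],[1,0,-0.01,0.86,0],[0,0,-0.01,0.86,0],[0,0,-0.01,0.86,0],[0,0,-0.01,0.86,0]]
  ]
}}

```text
time_s: 22.52
tool_pos: [0.4597, -0.0999, 0.1898]
eef_rot: [-3.134, -0.213, -0.0]
wrist_force: [0.3, -0.4, 0.5]
opening: 0.43
finger_force: 0.0
```

{"method": "jog_arm", "body": {
  "series": [
    [[0,0,0,0,0],[0,0,0,-0.85,0],[0,0,0,-0.85,0],[0,0,0,-0.85,0]]
  ]
}}

```text
time_s: 23.02
tool_pos: [0.4603, -0.0999, 0.2762]
eef_rot: [-3.133, -0.213, -0.006]
wrist_force: [0.0, 0.1, -0.9]
opening: 0.501
finger_force: 0.0
```

```bash
python3 plan.py .402,.254,.275,58.8
```

```text
t 23.0 at [ 0.4603 -0.0999  0.2762] yaw 7.8 F [ 0.   0.1 -0.9] open 0.501 q7 -1.21 -0.61
-> .402,.254,.275,58.8
   [-0.03, -1.0, 0.0] -0.85 rows 6
   [1.0, -0.85, 0.01] -0.0 rows 4
   [0.97, -0.83, 0.0] -0.0 rows 4
```

{"method": "jog_arm", "body": {
  "series": [
    [[0,-0.03,-1,0,-0.85],[0,-0.03,-1,0,-0.85],[0,-0.03,-1,0,-0.85],[0,-0.03,-1,0,-0.85],[0,-0.03,-1,0,-0.85],[0,-0.03,-1,0,-0.85]]
  ]
}}

```text
time_s: 23.78
tool_pos: [0.4428, -0.0012, 0.2737]
eef_rot: [-2.738, -1.54, 0.003]
wrist_force: [0.2, -1.2, 0.6]
opening: 0.497
finger_force: 0.0
```

{"method": "jog_arm", "body": {
  "series": [
    [[0,1,-0.85,0,0],[0,1,-0.85,0,0],[0,1,-0.85,0,0],[0,1,-0.85,0,0]]
  ]
}}

```text
time_s: 24.28
tool_pos: [0.4222, 0.1283, 0.2742]
eef_rot: [2.738, 1.539, -0.002]
wrist_force: [0.9, 0.6, -0.1]
opening: 0.499
finger_force: 0.0
```

{"method": "jog_arm", "body": {
  "series": [
    [[0,0.97,-0.83,0,0],[0,0.97,-0.83,0,0],[0,0.97,-0.83,0,0],[0,0.97,-0.83,0,0],[0,0.97,-0.83,0,0]]
  ]
}}

```text
time_s: 24.9
tool_pos: [0.4024, 0.2523, 0.2746]
eef_rot: [2.74, 1.536, -0.001]
wrist_force: [-0.4, 0.4, 0.7]
opening: 0.499
finger_force: 0.0
```

```bash
python3 look.py .012 110 pics/w7.png; python3 plan.py .402,.254,.186,58.8
```

```text
([0.3999, 0.1508], -31.4, [325.0, 117.0], [308.0, 318.0])
([0.404, 0.2832], -24.6, [510.0, 305.0], [299.0, 147.0])
orange
([0.601, 0.2086], 74.4, [71.0, 68.0], [519.0, 133.0])
tool axis px [284. 215.]
t 24.9 at [0.4023 0.2526 0.2747] yaw 58.6 F [-0.7  0.6  1.1] open 0.501 q7 -1.15 -1.02
-> .402,.254,.186,58.8
   [0.01, -0.01, 0.89] -0.0 rows 3
```

View pics/w7.png

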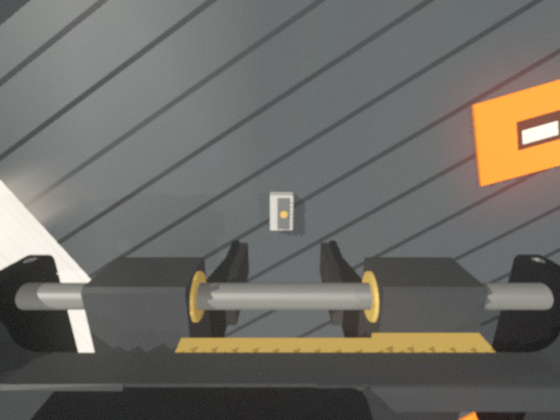

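The sharpener is at (281,212), about 3 px from the tool axis and aligned. I'll grip it.

{"method": "jog_arm", "body": {
  "series": [
    [[0,0.03,-0.02,0.89,0],[0,0.03,-0.02,0.89,0],[0,0.03,-0.02,0.89,0],[0,0.03,-0.02,0.89,0],[1,0.03,-0.02,0.89,0],[1,0.03,-0.02,0.89,0],[1,0.03,-0.02,0.89,0],[1,0.03,-0.02,0.89,0]]
  ]
}}

```text
time_s: 25.95
tool_pos: [0.4016, 0.2579, 0.1859]
eef_rot: [-2.737, -1.541, -0.0]
wrist_force: [-0.8, -1.3, 1.9]
opening: 0.225
finger_force: 20.0
```

{"method": "jog_arm", "body": {
  "series": [
    [[1,0,0,0,0],[1,0,0,0,0],[1,0,0,0,0],[1,0,0,-0.9,0],[1,0,0,-0.9,0],[1,0,0,-0.9,0]]
  ]
}}

```text
time_s: 26.7
tool_pos: [0.4021, 0.2583, 0.2776]
eef_rot: [-2.736, -1.541, -0.006]
wrist_force: [-0.1, 0.3, -0.3]
opening: 0.231
finger_force: 20.0
```

```bash
python3 plan.py .6183,.2035,.277,-15.1 .6183,.2035,.1905,-15.1
```

```text
t 26.7 at [0.4021 0.2583 0.2776] yaw 58.8 F [-0.1  0.3 -0.3] open 0.231 q7 -1.16 -1.04
-> .6183,.2035,.277,-15.1
   [0.31, 1.0, 0.0] 1.0 rows 7
   [1.0, 0.23, 0.01] 0.23 rows 3
   [0.16, 0.0, -0.0] 0.0 rows 2
-> .6183,.2035,.1905,-15.1
   [-0.0, 0.01, 0.86] 0.0 rows 3
```

{"method": "jog_arm", "body": {
  "series": [
    [[1,0.31,1,0,1],[1,0.31,1,0,1],[1,0.31,1,0,1],[1,0.31,1,0,1],[1,0.31,1,0,1],[1,0.31,1,0,1],[1,0.31,1,0,1]]
  ]
}}

```text
time_s: 27.58
tool_pos: [0.5027, 0.2325, 0.2745]
eef_rot: [3.14, -0.032, -0.002]
wrist_force: [0.0, 1.3, -0.2]
opening: 0.225
finger_force: 20.0
```

{"method": "jog_arm", "body": {
  "series": [
    [[1,1,0.23,0,0.23],[1,1,0.23,0,0.23],[1,1,0.23,0,0.23],[1,1,0.23,0,0.23]]
  ]
}}

```text
time_s: 28.08
tool_pos: [0.6021, 0.2074, 0.2748]
eef_rot: [3.114, -0.408, -0.002]
wrist_force: [0.3, 1.2, -0.2]
opening: 0.225
finger_force: 20.0
```

{"method": "jog_arm", "body": {
  "series": [
    [[1,0.16,0,0,0],[1,0.16,0,0,0],[1,0.16,0,0,0]]
  ]
}}

```text
time_s: 28.45
tool_pos: [0.6172, 0.2038, 0.2757]
eef_rot: [-3.114, 0.409, 0.001]
wrist_force: [0.1, 0.0, -1.0]
opening: 0.226
finger_force: 20.0
```

```bash
python3 look.py .09 110 pics/w8.png | sed -n '/orange/,$p'; python3 plan.py .6183,.2035,.1905,-15.1
```

```text
orange
([0.6195, 0.2033], -15.0, [98.0, 71.0], [284.0, 205.0])
([0.6262, 0.0225], 7.1, [100.0, 71.0], [491.0, 143.0])
tool axis px [284. 254.]
t 28.5 at [0.6173 0.2038 0.2757] yaw -15.0 F [-0.  -0.3  0.4] open 0.226 q7 -1.97 -0.86
-> .6183,.2035,.1905,-15.1
   [0.01, 0.0, 0.85] 0.0 rows 3
```

View pics/w8.png

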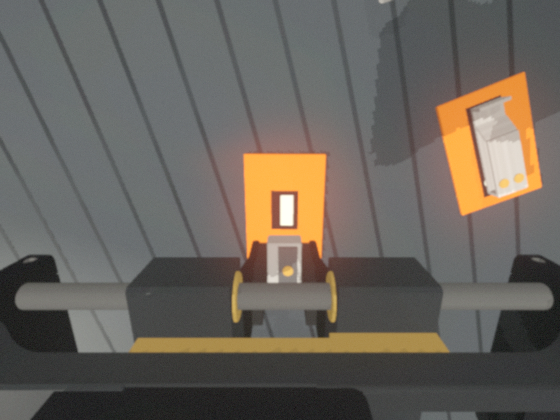

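The sharpener is held squarely over its pad (284,205). I'll place it and back away.

{"method": "jog_arm", "body": {
  "series": [
    [[1,0.01,0,0.85,0],[1,0.01,0,0.85,0],[1,0.01,0,0.85,0],[1,0.01,0,0.85,0],[1,0.01,0,0.85,0],[0,0.01,0,0.85,0],[0,0.01,0,0.85,0],[0,0.01,0,0.85,0]]
  ]
}}

```text
time_s: 29.5
tool_pos: [0.619, 0.203, 0.1908]
eef_rot: [-3.114, 0.411, -0.0]
wrist_force: [0.4, 0.2, -0.3]
opening: 0.461
finger_force: 0.0
```

{"method": "jog_arm", "body": {
  "series": [
    [[0,0,0,0,0],[0,0,0,-1,0],[0,0,0,-1,0],[0,0,0,-1,0]]
  ]
}}

```text
time_s: 30.0
tool_pos: [0.62, 0.2029, 0.2942]
eef_rot: [-3.111, 0.411, -0.007]
wrist_force: [0.5, 0.5, -0.1]
opening: 0.501
finger_force: 0.0
```

{"method": "jog_arm", "body": {
  "series": [
    [[0,-1,-0.8,-0.5,0],[0,-1,-0.8,-0.5,0],[0,-1,-0.8,-0.5,0],[0,-1,-0.8,-0.5,0]]
  ]
}}

```text
time_s: 30.5
tool_pos: [0.5427, 0.3068, 0.3401]
eef_rot: [3.115, -0.408, -0.001]
wrist_force: [0.7, -0.5, -0.4]
opening: 0.498
finger_force: 0.0
```

{"method": "jog_arm", "body": {
  "series": [
    [[0,-1,-0.8,0,0],[0,-1,-0.8,0,0],[0,-1,-0.8,0,0],[0,-1,-0.8,0,0]]
  ]
}}

```text
time_s: 31.0
tool_pos: [0.4686, 0.4078, 0.3399]
eef_rot: [3.112, -0.414, 0.0]
wrist_force: [0.1, 0.1, -0.1]
opening: 0.5
finger_force: 0.0
```

```bash
python3 - <<'E'
from h import *
c=camera("top");im,K,T=c["color"],c["K"],c["pose"]
pads=fill(orange(im));gray=cv2.inRange(cv2.cvtColor(im,cv2.COLOR_BGR2HSV),(0,0,105),(180,110,255))
print("pads");[print(r) for r in seg(K,T,pads,.004) if 60<r[2][0]<150]
print("things");[print(r) for r in seg(K,T,cv2.morphologyEx(gray&cv2.erode(pads,np.ones((3,3))),cv2.MORPH_CLOSE,np.ones((3,3))),.015) if r[2][0]<120]
cv2.imwrite("pics/t3.png",cv2.resize(im[110:290,180:400],None,fx=3.3,fy=3.3,interpolation=cv2.INTER_CUBIC))
E
```

```text
pads
([0.4599, -0.1014], 7.1, [101.0, 71.0], [313.0, 246.0])
([0.5825, -0.2489], -9.6, [102.0, 70.0], [363.0, 202.0])
([0.6181, 0.2037], -15.1, [101.0, 70.0], [204.0, 192.0])
([0.6259, 0.0218], 6.9, [102.0, 70.0], [268.0, 189.0])
things
([0.4601, -0.1], 6.5, [44.0, 18.0], [312.0, 246.0])
([0.6158, 0.205], -12.0, [35.0, 20.0], [203.0, 193.0])
([0.6261, 0.0202], 7.0, [77.0, 24.0], [268.0, 188.0])
```

View pics/t3.png

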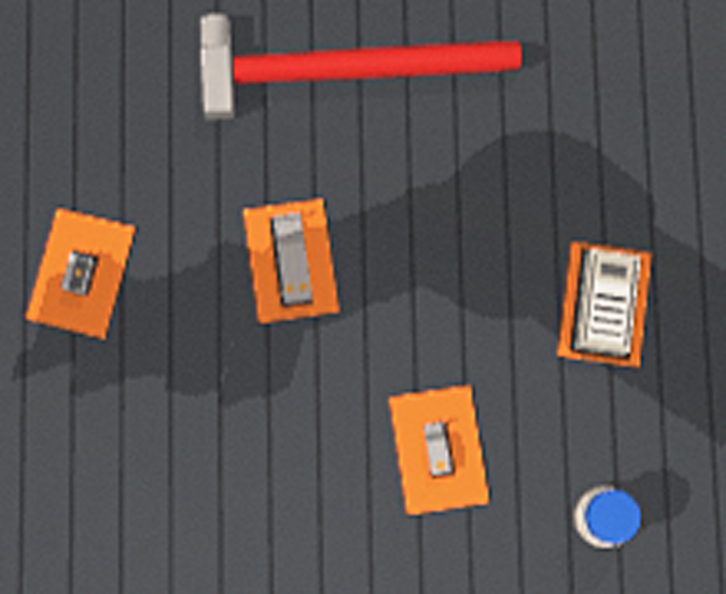

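All four things lie on their pads. Three measure within 3 mm, and the case, centred at (609,303) against its pad at (605,303), agrees once parallax is allowed for. The jar and hammer look undisturbed, so I'm handing in.

```bash
python3 -c "
from cell import finish_job
print(finish_job())"
```

```text
the job is handed in; nothing more can be done
None
```

I put all four things on their own pads, about 3 mm or less off centre in the last camera check, left the jar and hammer in place, and handed the job in at about 31 s (no verdict was returned).

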